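Clamp and pin a sensor module in its test fixture

TASK

Lay the small white circuit module flat in the blue nest of the test fixture, then swing the steel bar across it until it is fully home in the blue clevis. Take the orange-headed pin from the black rack and push it all the way down through clevis and bar, and only then lower the yellow lever on the bar fully, so that the probes reach the board. Let go of everything and leave the steel sensor, the black mouse and the white cap where they are.

Things in the scene. Friction and masses are not known exactly. Their poses are not given: they have to be found in the camera images.
- module: White open-topped plastic housing with a green circuit board inside, 80 (x) x 50 (y) x 26 (z) mm, 0.12 kg. Origin at the centre of its underside, z up. It fits the nest either way round.
- fixture: Aluminium test fixture, fixed to the table: base plate 16 mm thick, 240 mm (its x from -110 to +130 mm) by 100 mm (y +-50 mm). Origin on the table surface under the nest centre; x runs from the clevis (at x = -75 mm) past the nest (x = 0) to the pivot post (x = +95 mm, on which the steel bar turns); z up.
- nest (a point): Centre of the nest floor, 16 mm above the table, axes as fixture. Blue guides 10 mm high leave 92 mm (x) by 60 mm (y) for the module, its long side along x. The end guides (outer faces x = +-54 mm) run the full width; along the long sides there are 8 mm thick guides only within 15 mm of the corners, so the middle 62 mm is free for fingers.
- bar (a joint): Steel swing bar on the vertical pivot: 0 = closed, along the fixture's -x over the nest, tongue in the clevis (solid stop); grows clockwise seen from above, towards the fixture's +y, to 1.9 rad. Starts at 1.35 to 1.75. Stays where left; about 1 N at the knob moves it. 24 mm wide, 8 mm thick, underside 48 mm above the table; tongue 30 mm wide, ends 187 mm from the pivot.
- bar_pivot (a point): On the bar's pivot axis at the bar's top face, 56 mm above the table; axes as fixture.
- bar_knob (a point): Centre of the red upright grip knob on the bar, 86 mm above the table: 18 mm diameter, 36 mm tall (68 to 104 mm above the table), on a 10 mm stem, 130 mm from the pivot axis, 40 mm from the clevis hole when closed. Moves with the bar: at angle a it lies at (95 - 130 cos a, 130 sin a) mm in the fixture's x and y.
- clevis_hole (a point): Mouth of the hole in the top of the blue clevis, 66 mm above the table; axes as fixture. Clevis 40 x 40 mm, open to the fixture's +y, wall on -y (to y = -28 mm); upper cheek 8 mm, 12 mm gap for the 8 mm tongue, lower cheek 30 mm. Vertical hole 11 mm in diameter, 2 mm chamfer, through both cheeks; the tongue's 13 mm hole lines up when the bar is closed.
- pin: Loose retaining pin, 0.05 kg, upright in the rack at the start: steel shank 8 mm diameter, 40 mm long, tapered tip; steel flange 22 mm diameter, 4 mm thick; orange grip 16 mm diameter, from 4 to 36 mm above the flange's underside. Origin at the centre of the flange's underside, z up the grip. Seated, the flange lies on the clevis's top face.
- pin_tip (a point): The lower end of the pin's shank, 40 mm below the flange's underside.
- rack: Black pin rack, fixed to the table: block 60 x 60 x 46 mm on a 74 mm square foot, with a vertical 11 mm hole in its middle holding the pin, whose flange lies on its top, 46 mm above the table. Origin at the centre of its underside.
- lever (a joint): Yellow lever on the grey head of the bar: 0 = fully raised (60 degrees above level), grows as it is pushed down, 1.047 rad = fully lowered (level, a stop). Starts at 0 to 0.15. Stays where left; 1 to 2 N down at its tip moves it, 8 N at the stop is plenty.
- lever_pivot (a point): On the lever's horizontal pivot axis, which runs along the bar, 85 mm above the table; with the bar closed it lies at x = +5 mm, y = -4 mm in the fixture. The head below is 28 mm along the bar, 30 mm across and reaches 78 mm above the table.
- lever_tip (a point): Centre of the yellow cross roller, 12 mm in diameter and 24 mm long, at the lever's tip, 55 mm from the pivot axis; with the bar closed the lever points up and towards the fixture's -y.
- sensor: Steel cylindrical sensor standing upright, 38 mm diameter, 82 mm tall, 0.25 kg: a bystander, leave alone. Origin at the centre of its underside.
- mouse: Black computer mouse, 100 x 58 x 32 mm: a bystander, leave alone. Origin at the centre of its underside.
- cap: White stepped plastic cap, 42 mm diameter, 32 mm tall: a bystander, leave alone. Origin at the centre of its underside.

How it is judged:
By the outcome, as a careful person would: the job done as asked, in the order asked, and still so for the second after the job is handed in, with the robot touching nothing.
It also fails if it takes over 72 s, if anything falls off the work surface, if the arm or the gripper's body presses on something with over 40 N, if the wrist force passes 120 N, or if a joint passes its speed limit or range.

ROBOT

A 7-joint arm with a two-finger parallel gripper is mounted at the origin on the work surface. World frame = base frame: x ahead of the robot, y to its left, z up, the work surface at z = 0. Lengths are in m, angles in rad, forces in N, time in s.
With the tool pointing down it reaches from about 0.4 to 0.925 m from the base axis. Payload 4.1 kg.
Tool frame: the origin (TCP) lies midway between the tips of the shut fingers; the grasp point (between the pads) lies 19 mm behind it; z points along the fingers, y is the line along which they close (so a half turn about z gives the same grasp; the last joint's range is limited). The gripper opens to 85 mm and grips with 20 to 120 N. Pads are 22 mm wide; open, the fingers measure 114 mm over their backs; the gripper's body (76 mm by 85 mm) begins 54 mm behind the grasp point. The pads swing forward as they close: fully open they stand 13 mm farther back than shut.
Start: joints at [-1.43, 0.398, 0.045, 1.537, -0.019, 1.207, -0.051], TCP at [0.154, 0.631, 0.231] pointing down, gripper open.
Joint ranges: [-2.82, 2.82], [-0.49, 2.23], [-1.37, 1.46], [0, 2.46], [-1.36, 4.5], [0.23, 2], [-2.94, 2.94]. Speed limits (rad/s): [2.57, 2.57, 3.14, 3.14, 3.14, 3.14, 3.14].

INTERFACE

Orientations are given as a rotation vector (axis times angle).
In Python, from station import bot, vision, recognise gives the robot as it stands.
- The arm moves only by the tool apply_moves, never from a script. Its argument "steps" is one flat list of numbers, 6 for each row, row after row: the shift along the tool's x, y, z in mm, then the turn, a rotation vector about the tool's x, y, z in rad. A call has 1 to 12 rows; each row shifts and turns the commanded pose from where the row before left it, along the tool's axes as they then stand; what a row does not reach is not made up. A row lasts 1/12 s, in which the tool goes at most 41.7 mm and 7.16 degrees, less where a joint would pass 70% of its speed; a pose out of reach is approached as far as the arm can. A call is refused whole if a number of a shift passes 41.7 or a number of a turn 0.125, either way. A call with a gripper value outside its range is refused whole. "fingers" is the finger opening in mm, from 0 to 85.4, set as the call begins (left out, the last holds). The fingers move at their own pace and stop on an object; "newtons" is the grip in N (left out, the last holds). Time passes only in rows, so rows that do not move let the fingers close. It gives the time, the measured TCP pose, the force, the opening and the grip force at its end, in the units of the state.
- bot.get_state(): the state, without advancing time (a new reading comes with each control period).
- vision.capture(name): name is "side" or "top"; returns the picture (384x512x3 uint8, red, green, blue); there is no depth.
- vision.camera_info(name): a dict with "K" (3x3 intrinsics, pixels), "rvec" (rotation vector, rad) and "tvec" (3), from world to camera coordinates, as OpenCV has them. Camera axes: x right, y down, z forward; pixel columns grow to the right and rows downward; lengths in m; the calibration is good to about 2 mm. A picture is of the moment at which its call begins. camera_info takes no time and is no camera call.
- bot.job_done(): hands the job in; it is judged then, once.
Trained networks look in the newest picture that a camera, given by its name, has taken for a name from the list of things; names that differ only in an ending like _2 or _b are one class to them, and where a whole thing is asked for, a point or a joint stands for the part that bears it (a point fixed in the world has none). Each returns a list of dicts, best first, with "p" (0 to 1); they miss things now and then, are a little off and sometimes report something else, mostly with a low value. They report only what shows in the picture. A call takes as long as a camera call.
- recognise(query, camera): "position" ([column, row] in pixels, amid what is visible of it).
The state is a dict: "clock": time; "joint_pos": joint angles; "qd": joint speeds; "effort": joint torques, N m; "position": TCP position; "tcp_rot": TCP orientation; "force": force on the tool from outside, world axes, zero at the start; "moment": the same for the moment, N m; "gripper_width": finger opening in m; "grip_force": force on a finger pad.
Only numpy, scipy, OpenCV 4.12 (cv2) and the standard library are available. Lean on these libraries where they do the work, as an engineer would, in place of code of your own. Each camera call takes 0.05 s, during which the arm holds its last target. There are 200 camera calls.

## Working session

There is one attempt and no reset: what is moved stays moved. The work goes in short steps, Python scripts to look and compute and a tool call to move; the robot and the scene stay as the last step left them, time stands still between calls to the robot, and variables do not carry over. Pictures are saved under pics/ and viewed, at most 10 in all, crops included, and the job is handed in when it is done.

Besides the shell and the picture viewer there is one more tool, called as a command line: name --argument value ..., lists and objects as JSON in quotes. apply_moves: Moves the arm, as the interface text tells. Its arguments: {"type":"object","properties":{"steps":{"type":"array"},"fingers":{"type":"number"},"newtons":{"type":"number"}},"required":["steps"]}

```bash
mkdir -p pics
cat > h.py <<'E'
import numpy as np, cv2
from scipy.spatial.transform import Rotation as R
from station import bot, vision, recognise
def cam(n):
    c=vision.camera_info(n); K=np.array(c["K"],float); r=R.from_rotvec(np.array(c["rvec"]).ravel()).as_matrix(); return K,r,np.array(c["tvec"],float).ravel()
def ray(n,px):
    K,r,t=cam(n); d=r.T@np.linalg.inv(K)@np.array([px[0],px[1],1.]); return -r.T@t,d
def atz(n,px,z):
    o,d=ray(n,px); return o+d*(z-o[2])/d[2]
def proj(n,p):
    K,r,t=cam(n); q=K@(r@np.array(p,float)+t); return q[:2]/q[2]
def tri(a,b):
    o1,d1=ray("top",a);o2,d2=ray("side",b)
    s=np.linalg.lstsq(np.c_[d1,-d2],o2-o1,rcond=None)[0]
    p,q=o1+d1*s[0],o2+d2*s[1]; return (p+q)/2,np.linalg.norm(p-q)
E
python3 - <<'E'
from h import *
np.set_printoptions(precision=4,suppress=True)
ims={n:vision.capture(n) for n in("top","side")}
for n in ims: cv2.imwrite(f"pics/{n}0.png",cv2.resize(ims[n][:,:,::-1],(800,600),interpolation=cv2.INTER_CUBIC)); print(n,"cam at",ray(n,[256,192])[0], ray(n,[256,192])[1])
for q in ["module","fixture","bar_pivot","bar_knob","clevis_hole","pin","rack","lever_tip","lever_pivot","nest","sensor","mouse","cap"]:
    o={n:recognise(q,n)[:2] for n in ims}
    print(q,{n:[(np.round(x["position"],1).tolist(),round(x["p"],2)) for x in v] for n,v in o.items()})
    if o["top"] and o["side"]: print("   ",*tri(o["top"][0]["position"],o["side"][0]["position"]))
s=bot.get_state();print(s)
E
```

```text
top cam at [0.4404 0.0633 0.944 ] [ 0.156   0.0434 -0.987 ]
side cam at [ 0.0596 -0.764   0.8762] [ 0.4138  0.6566 -0.6306]
module {'top': [([397.1, 248.9], 0.93)], 'side': [([284.2, 312.5], 0.7), ([266.3, 242.1], 0.7)]}
    [ 0.4517 -0.2637  0.0056] 0.010414795601679098
fixture {'top': [([318.9, 200.3], 0.97)], 'side': [([266.2, 242.5], 0.65)]}
    [ 0.5571 -0.0562  0.0029] 0.027415824211085075
bar_pivot {'top': [([318.8, 201.4], 0.56)], 'side': [([267.0, 242.4], 0.66)]}
    [ 0.5564 -0.0568  0.0034] 0.0225039144035426
bar_knob {'top': [([280.6, 176.7], 0.68)], 'side': [([270.5, 200.4], 0.95)]}
    [0.6197 0.0421 0.0505] 0.0049590217020566985
clevis_hole {'top': [([315.8, 201.0], 0.59), ([418.1, 191.3], 0.28)], 'side': [([269.8, 239.8], 0.6)]}
    [ 0.5625 -0.0512  0.0037] 0.011289841190013404
pin {'top': [([179.2, 244.1], 0.55)], 'side': []}
rack {'top': [([316.1, 202.1], 0.67), ([186.2, 244.9], 0.55)], 'side': [([216.4, 164.0], 0.68), ([178.2, 185.7], 0.6)]}
    [ 0.4831 -0.0044  0.2694] 0.09758935481174724
lever_tip {'top': [([318.9, 201.4], 0.69), ([281.8, 184.0], 0.65)], 'side'
[... 560 characters left out ...]
 162.4], 0.87)]}
    [0.5988 0.331  0.0129] 0.005265333358100513
cap {'top': [([122.5, 194.1], 0.55)], 'side': [([268.5, 239.1], 0.42)]}
    [ 0.7679  0.5545 -0.5402] 0.34659828114957497
{'clock': 1.4, 'joint_pos': array([-1.43  ,  0.3984,  0.0451,  1.5366, -0.0187,  1.2069, -0.0507]), 'qd': array([ 0.0003,  0.0005,  0.0004, -0.001 ,  0.0005, -0.0002,  0.0001]), 'effort': array([  0.0001, -47.5011,   1.363 , -25.4519,   0.0115,   0.0009,
         0.    ]), 'position': array([0.1543, 0.6314, 0.2313]), 'tcp_rot': array([-0.3756, -3.119 , -0.0002]), 'force': array([-0.9233,  0.4457,  0.165 ]), 'moment': array([ 0.0125,  0.0072, -0.0039]), 'grip_force': 0.0, 'gripper_width': 0.08552524310428584}
```

View pics/top0.png

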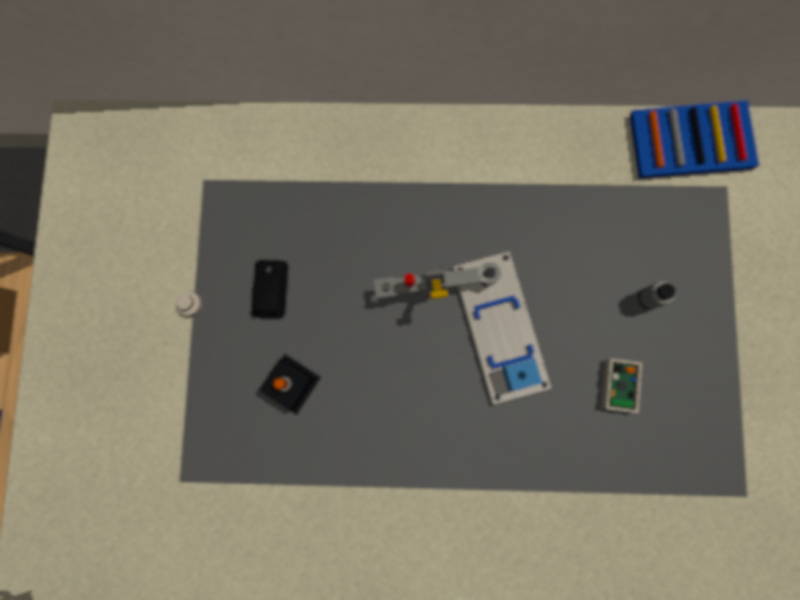

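View pics/side0.png

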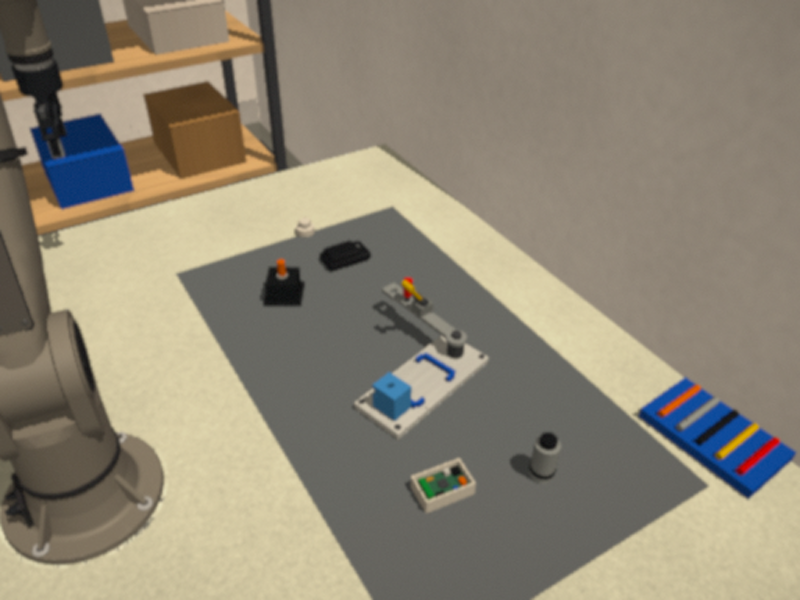

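The top view shows, in 800x600 pixels, clevis (522,376), pivot (489,271), knob (409,280), lever roller (437,292), pin (282,384) in the rack, and module (623,386). The bar is open to about 1.5 rad. The side view agrees. Next I fit poses from the colour masks in both cameras.

```bash
cat > fit.py <<'E'
from h import *
from scipy.optimize import minimize
S=4
def up(n): return cv2.resize(vision.capture(n),None,fx=S,fy=S,interpolation=cv2.INTER_CUBIC)
def hsv(im): return [c.astype(int) for c in cv2.split(cv2.cvtColor(im,cv2.COLOR_RGB2HSV))]
def pu(n,P): # project to upsampled px
    return np.array([(proj(n,p)+.5)*S-.5 for p in P])
def box(b): return [(x,y,z) for x in b[:2] for y in b[2:4] for z in b[4:]]
def T(p,pts):
    c,s=np.cos(p[2]),np.sin(p[2]); return [(p[0]+c*x-s*y,p[1]+s*x+c*y,z) for x,y,z in pts]
def render(n,boxes,p,shape):
    m=np.zeros(shape,np.uint8)
    for b in boxes:
        h=cv2.convexHull(np.float32(pu(n,T(p,box(b))))); cv2.fillConvexPoly(m,np.int32(np.round(h*16)),255,shift=4)
    return m>0
def fit(masks,boxes,p0):
    def cost(q):
        p=(q[0]/100,q[1]/100,q[2]/10); r=0
        for n,m in masks.items():
            a=render(n,boxes,p,m.shape); r+=1-(a&m).sum()/max((a|m).sum(),1)
        return r
    q0=np.array([p0[0]*100,p0[1]*100,p0[2]*10])
    for st in (1.,.3):
        r=minimize(cost,q0,method="Nelder-Mead",options=dict(initial_simplex=np.vstack([q0,q0+np.eye(3)*st])));q0=r.x
    return np.array([q0[0]/100,q0[1]/100,q0[2]/10]),r.fun
def cent(m,near=None):
    n,l,st,c=cv2.connectedComponentsWithStats(m.astype(np.uint8))
    k=[i for i in range(1,n) if st[i,4]>25]
    return [((c[i]+.5)/S-.5,st[i,4]) for i in k]
G=.016
guides=[(.046,.054,-.038,.038,G,.026),(-.054,-.046,-.038,.038,G,.026)]+[(a,b,c,d,G,.026) for a,b in((.031,.054),(-.054,-.031)) for c,d in((.03,.038),(-.038,-.03))]
E
python3 - <<'E'
from fit import *
np.set_printoptions(precision=4,suppress=True)
roi={"top":(280,350,155,265),"side":(215,315,215,285)}
B={};M={};W={}
for n in("top","side"):
    im=up(n);h,s,v=hsv(im)
    def win(m,r): 
        z=np.zeros_like(m);z[r[2]*S:r[3]*S,r[0]*S:r[1]*S]=m[r[2]*S:r[3]*S,r[0]*S:r[1]*S];return z
    B[n]=win((h>95)&(h<125)&(s>110)&(v>50),roi[n])
    wr={"top":(380,416,222,270),"side":(256,310,286,332)}[n]
    W[n]=(win(v>90,wr)) if n=="top" else win((v>90),wr)
    W[n]=cv2.morphologyEx(win((v>105)|(s>120),wr).astype(np.uint8),cv2.MORPH_CLOSE,np.ones((35,35)))>0
    M[n]=dict(red=((h<5)|(h>175))&(s>170)&(v>70),orange=(h>5)&(h<14)&(s>190)&(v>100),yellow=(h>20)&(h<30)&(s>190)&(v>80))
    for k in M[n]: print(n,k,[(np.round(c,1).tolist(),a) for c,a in cent(M[n][k])])
    cv2.imwrite(f"/tmp/{n}.png",np.hstack([im[:,:,::-1]]))
    cv2.imwrite(f"/tmp/m{n}.png",(B[n]*255+W[n]*120).astype(np.uint8))
for ye in (.02,.012):
    print(ye,*fit(B,guides+[(-.095,-.055,-.028,ye,G,.066)],(.54,-.05,np.radians(10+0))))
print("module",*fit(W,[(-.04,.04,-.025,.025,0,.026)],(.445,-.26,1.5)))
E
python3 - <<'E'
import cv2,numpy as np
a=cv2.imread("/tmp/top.png");b=cv2.imread("/tmp/mtop.png");c=cv2.imread("/tmp/side.png");d=cv2.imread("/tmp/mside.png")
t=lambda i,r:cv2.resize(i[r[2]*4:r[3]*4,r[0]*4:r[1]*4],(400,300))
r1=(280,426,155,275);r2=(210,320,220,335)
cv2.imwrite("pics/m.png",np.vstack([np.hstack([t(a,r1),t(b,r1)]),np.hstack([t(c,r2),t(d,r2)])]))
E
```

```text
top red [([471.9, 84.3], np.int32(1536)), ([261.6, 178.6], np.int32(595))]
top orange [([419.7, 88.5], np.int32(1388)), ([402.1, 236.1], np.int32(114)), ([178.6, 245.1], np.int32(619))]
top yellow [([458.8, 85.4], np.int32(1765)), ([279.9, 185.2], np.int32(1350))]
side red [([261.7, 178.4], np.int32(94)), ([260.1, 188.2], np.int32(171)), ([484.8, 291.1], np.int32(1955))]
side orange [([179.7, 170.6], np.int32(633)), ([260.9, 179.3], np.int32(77)), ([260.8, 186.4], np.int32(73)), ([434.6, 255.9], np.int32(1554)), ([295.7, 307.4], np.int32(235))]
side yellow [([263.0, 185.1], np.int32(681)), ([471.4, 281.9], np.int32(2049))]Traceback (most recent call last):
  File "<stdin>", line 18, in <module>
  File "fit.py", line 24, in fit
    r=minimize(cost,q0,method="Nelder-Mead",options=dict(initial_simplex=np.vstack([q0,q0+np.eye(3)*st])));q0=r.x
    res = _minimize_neldermead(fun, x0, args, callback, bounds=bounds,
                               **options)
    fxcc = func(xcc)
    fx = function(np.copy(x), *(wrapper_args + args))
  File "fit.py", line 20, in cost
    a=render(n,boxes,p,m.shape); r+=1-(a&m).sum()/max((a|m).sum(),1)
  File "fit.py", line 14, in render
    h=cv2.convexHull(np.float32(pu(n,T(p,box(b))))); cv2.fillConvexPoly(m,np.int32(np.round(h*16)),255,shift=4)
                                ~~^^^^^^^^^^^^^^^
  File "fit.py", line 7, in pu
    return np.array([(proj(n,p)+.5)*S-.5 for p in P])
                      ~~~~^^^^^
  File "h.py", line 11, in proj
    K,r,t=cam(n); q=K@(r@np.array(p,float)+t); return q[:2]/q[2]
          ~~~^^^
  File "h.py", line 5, in cam
    c=vision.camera_info(n); K=np.array(c["K"],float); r=R.from_rotvec(np.array(c["rvec"]).ravel()).as_matrix(); return K,r,np.array(c["tvec"],float).ravel()
ValueError: time passes only in moves, steps and waits
```

View pics/m.png

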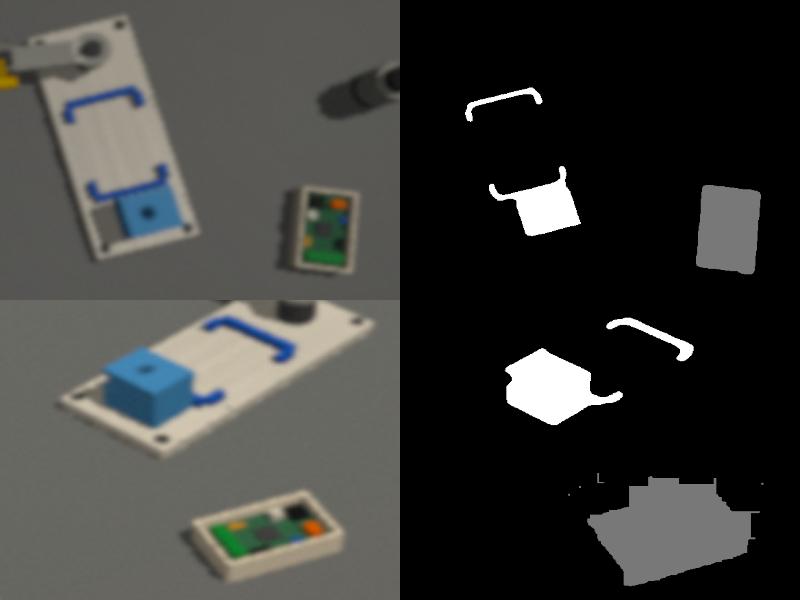

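Blue masks are clean, with clevis and guides visible in both views. The module mask in the side view is poor, so I will cache the calibration, tidy that mask and rerun the fit.

```bash
python3 - <<'E'
s=open('h.py').read().replace("def cam(n):","import functools\n@functools.lru_cache\ndef cam(n):");open('h.py','w').write(s)
E
cat > run.py <<'E'
from fit import *
np.set_printoptions(precision=4,suppress=True)
B={};W={}
def win(m,r):
    z=np.zeros_like(m);z[r[2]*S:r[3]*S,r[0]*S:r[1]*S]=m[r[2]*S:r[3]*S,r[0]*S:r[1]*S];return z
for n in("top","side"):
    im=cv2.imread(f"/tmp/{n}.png")[:,:,::-1].copy();h,s,v=hsv(im)
    B[n]=win((h>95)&(h<125)&(s>110)&(v>50),{"top":(280,350,155,265),"side":(215,315,215,285)}[n])
    wr={"top":(380,416,222,270),"side":(256,310,286,332)}[n]
    bg=np.median(v[wr[2]*S:wr[2]*S+20,wr[0]*S:wr[1]*S])
    m=win((v>bg+ (25 if n=="side" else 15)),wr).astype(np.uint8)
    cs=cv2.findContours(m,cv2.RETR_EXTERNAL,cv2.CHAIN_APPROX_NONE)[0];c=cv2.convexHull(max(cs,key=cv2.contourArea))
    z=np.zeros_like(m);cv2.fillConvexPoly(z,c,1);W[n]=z>0;print(n,bg,cv2.minAreaRect(c))
for ye in (.02,.012):
  for k in (("top","side"),("top",),("side",)):
    print(ye,k,*fit({n:B[n] for n in k},guides+[(-.095,-.055,-.028,ye,G,.066)],(.54,-.05,.25)))
for k in (("top","side"),("top",),("side",)):
    print("module",k,*fit({n:W[n] for n in k},[(-.04,.04,-.025,.025,0,.026)],(.445,-.26,1.5)))
    print("module",k,*fit({n:W[n] for n in k},[(-.04,.04,-.025,.025,0,.026)],(.445,-.26,0)))
print("pin",tri([178.6,245.1],[179.7,170.6]),atz("top",[178.6,245.1],.068),atz("side",[179.7,170.6],.066))
print("knob",atz("top",[261.6,178.6],.098),"tri", tri([261.6,178.6],[260.6,183]))
print("pivot",atz("top",[489/800*512,271/600*384],.056)," hole",atz("top",[522.5/800*512,376/600*384],.066))
E
python3 run.py
```

```text
top 89.0 ((1598.9154052734375, 987.2180786132812), (87.46023559570312, 138.71766662597656), 4.497151851654053)
side 104.0 ((1138.5858154296875, 1237.987548828125), (107.70001983642578, 151.5372772216797), 67.7509765625)
0.02 ('top', 'side') [ 0.5376 -0.0679  0.2864] 0.5417288961038961
0.02 ('top',) [ 0.5378 -0.0665  0.2571] 0.29693658187029737
0.02 ('side',) [ 0.5404 -0.0678  0.2661] 0.23723463025806957
0.012 ('top', 'side') [ 0.5381 -0.0659  0.2546] 0.4947988383231561
0.012 ('top',) [ 0.5365 -0.0668  0.2471] 0.26692733168033567
0.012 ('side',) [ 0.5394 -0.0687  0.2365] 0.2098890010090817
module ('top', 'side') [ 0.4557 -0.2624  3.0234] 0.18472113760087105
module ('top', 'side') [ 0.456  -0.2628 -0.104 ] 0.18661067840070233
module ('top',) [ 0.4535 -0.2637  2.9608] 0.09867799811142586
module ('top',) [ 0.4538 -0.2634 -0.1579] 0.10024392163034068
module ('side',) [ 0.4573 -0.2625  3.016 ] 0.05862312785241375
module ('side',) [ 0.4572 -0.2613 -0.1215] 0.05807073954983921
pin (array([0.4465, 0.2876, 0.0636]), np.float64(0.003354208282286285)) [0.4449 0.2872 0.068 ] [0.4467 0.2836 0.066 ]
knob [0.607  0.0877 0.098 ] tri (array([0.6103, 0.0877, 0.0853]), np.float64(0.0018206981283764667))
pivot [ 0.6305 -0.0402  0.056 ]  hole [ 0.4633 -0.0906  0.066 ]
```

```bash
cat > go.py <<'E'
import sys; from h import *
# usage: go.py x y z yaw(or k)  -> total shift/turn to there in the current tool frame
def show(t,yaw=None):
    s=bot.get_state(); r=R.from_rotvec(s["tcp_rot"]); y=r.as_matrix()[:,1]; ph=np.arctan2(-y[0],y[1])
    d=r.inv().apply(np.array(t)-s["position"])*1000
    dy=0 if yaw is None else -((yaw-ph+np.pi/2)%np.pi-np.pi/2)
    print("clock %.2f"%s["clock"],"pos",np.round(s["position"],4),"yaw %.3f tilt"%ph,np.round(r.as_matrix()[:2,2],4),"F",np.round(s["force"],1),"| tool shift mm",np.round(d,1),"norm %.0f turn z %.3f"%(np.linalg.norm(d),dy),"w %.4f"%s["gripper_width"], "q",np.round(s["joint_pos"],2))
if __name__=="__main__":
    a=sys.argv[1:]; show([float(v) for v in a[:3]],float(a[3]) if len(a)>3 else None)
E
python3 go.py .5 .2 .231
```

```text
clock 1.50 pos [0.1544 0.6315 0.2313] yaw -0.240 tilt [0.     0.0001] F [-0.1 -0.6 -0.5] | tool shift mm [-4.382e+02 -3.371e+02  3.000e-01] norm 553 turn z 0.000 w 0.0855 q [-1.43  0.4   0.05  1.54 -0.02  1.21 -0.05]
```

apply_moves --steps '[-30, -23, 0, 0, 0, 0, -30, -23, 0, 0, 0, 0, -30, -23, 0, 0, 0, 0, -30, -23, 0, 0, 0, 0, -30, -23, 0, 0, 0, 0, -30, -23, 0, 0, 0, 0, -30, -23, 0, 0, 0, 0, -30, -23, 0, 0, 0, 0, -30, -23, 0, 0, 0, 0, -30, -23, 0, 0, 0, 0, -30, -23, 0, 0, 0, 0, -30, -23, 0, 0, 0, 0]' --fingers 85

```text
clock: 2.5
position: [0.4394, 0.2763, 0.2317]
tcp_rot: [0.375, 3.119, 0.001]
force: [-0.1, 1.0, 0.2]
gripper_width: 0.0847
grip_force: 0.0
```

```bash
python3 go.py .4555 -.2628 .15 -.11
```

```text
clock 2.50 pos [0.4394 0.2763 0.2317] yaw -0.240 tilt [0.0005 0.0008] F [-0.1  1.   0.2] | tool shift mm [-143.5 -520.    81.3] norm 545 turn z -0.130 w 0.0847 q [-0.9   0.17  0.29  1.85 -0.05  1.13  0.74]
```

apply_moves --steps '[-11, -39, 0, 0, 0, 0, -11, -39, 0, 0, 0, 0, -11, -39, 0, 0, 0, 0, -11, -39, 0, 0, 0, 0, -11, -39, 0, 0, 0, 0, -11, -39, 0, 0, 0, 0, -11, -39, 0, 0, 0, 0, -11, -39, 0, 0, 0, 0, -11, -39, 0, 0, 0, 0, -11, -39, 0, 0, 0, 0, -11, -39, 0, 0, 0, -0.065, -11, -39, 0, 0, 0, -0.065]'

```text
clock: 3.5
position: [0.4578, -0.2098, 0.2317]
tcp_rot: [0.167, 3.136, 0.001]
force: [0.5, -0.1, 0.2]
gripper_width: 0.0851
grip_force: 0.0
```

```bash
python3 go.py .4555 -.2628 .1 -.11
```

```text
clock 3.50 pos [ 0.4578 -0.2098  0.2317] yaw -0.106 tilt [0.0013 0.0008] F [ 0.5 -0.1  0.2] | tool shift mm [ -3.2 -53.1 131.7] norm 142 turn z 0.004 w 0.0851 q [-0.3   0.17  0.72  1.89 -0.12  1.12  1.94]
```

apply_moves --steps '[-1, -18, 20, 0, 0, 0, -1, -18, 28, 0, 0, 0, -1, -17, 28, 0, 0, 0, 0, 0, 28, 0, 0, 0, 0, 0, 28, 0, 0, 0, 0, 0, 0, 0, 0, 0, 0, 0, 0, 0, 0, 0]'

```text
clock: 4.08
position: [0.4546, -0.2605, 0.0986]
tcp_rot: [-0.172, -3.134, -0.001]
force: [-0.8, -0.7, 0.4]
gripper_width: 0.0849
grip_force: 0.0
```

Run:
```python
from h import *
import go
ims=[]
for n,r in(("top",(360,440,200,290)),("side",(235,325,245,345))):
    im=vision.capture(n)[:,:,::-1]; im=cv2.resize(im,None,fx=4,fy=4,interpolation=cv2.INTER_CUBIC)
    p=bot.get_state()["position"]
    for z in (p[2],.026):
        q=(proj(n,[p[0],p[1],z])+.5)*4; cv2.drawMarker(im,tuple(int(v) for v in q),(255,0,255),0,12)
    c=im[r[2]*4:r[3]*4,r[0]*4:r[1]*4]; ims.append(cv2.resize(c,(400,450)))
cv2.imwrite("pics/c1.png",np.hstack(ims)); go.show([.4555,-.2628,.019],-.11)
```

```text
clock 4.18 pos [ 0.4567 -0.2615  0.1009] yaw -0.109 tilt [ 0.0027 -0.0009] F [ 0.4 -0.8  0.7] | tool shift mm [ 1.3 -1.4 81.9] norm 82 turn z 0.001 w 0.0852 q [-0.11  0.39  0.67  1.98 -0.32  0.87  2.2 ]
```

View pics/c1.png

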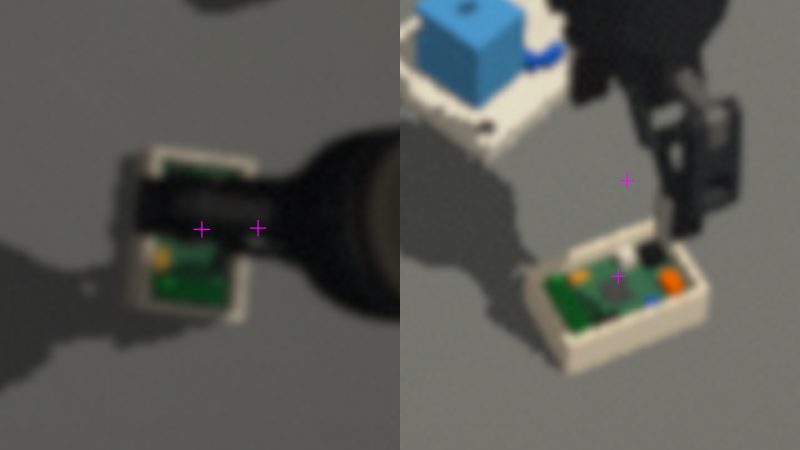

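apply_moves --steps '[1, -1, 25, 0, 0, 0, 1, 0, 25, 0, 0, 0, 0, 0, 22, 0, 0, 0, 0, 0, 14, 0, 0, 0, 0, 0, 7, 0, 0, 0, 0, 0, 0, 0, 0, 0, 0, 0, 0, 0, 0, 0]'

```text
clock: 4.77
position: [0.4547, -0.2622, 0.0077]
tcp_rot: [0.172, 3.134, -0.001]
force: [-0.0, -0.1, 0.0]
gripper_width: 0.0848
grip_force: 0.0
```

apply_moves --steps '[0, 0, 0, 0, 0, 0, 0, 0, 0, 0, 0, 0, 0, 0, 0, 0, 0, 0, 0, 0, 0, 0, 0, 0, 0, 0, 0, 0, 0, 0, 0, 0, 0, 0, 0, 0, 0, 0, 0, 0, 0, 0, 0, 0, 0, 0, 0, 0]' --fingers 40 --newtons 30

```text
clock: 5.43
position: [0.4542, -0.262, 0.0074]
tcp_rot: [0.172, 3.135, 0.0]
force: [-1.0, -0.0, 6.4]
gripper_width: 0.0492
grip_force: 31.5
```

```bash
python3 go.py .5385 -.0672 .15 .252
```

```text
clock 5.43 pos [ 0.4542 -0.262   0.0074] yaw -0.110 tilt [0.0017 0.    ] F [-1.  -0.   6.4] | tool shift mm [ -62.8  202.9 -142.5] norm 256 turn z -0.362 w 0.0492 q [-0.01  0.54  0.57  2.04 -0.45  0.69  2.31]
```

apply_moves --steps '[0, 0, -15, 0, 0, 0, 0, 0, -30, 0, 0, 0, 0, 0, -35, 0, 0, 0, -10, 25, -25, 0, 0, 0, -12, 36, 0, 0, 0, 0, -12, 36, 0, 0, 0, 0, -12, 36, 0, 0, 0, 0, -12, 36, 0, 0, 0, 0, -5, 30, 0, 0, 0, -0.12, 0, 0, 0, 0, 0, -0.12, 0, 0, 0, 0, 0, -0.12, 0, 0, 0, 0, 0, 0]'

```text
clock: 6.43
position: [0.5376, -0.0699, 0.1111]
tcp_rot: [0.398, -3.116, -0.001]
force: [-1.0, -0.1, -1.3]
gripper_width: 0.0493
grip_force: 32.5
```

Run:
```python
from h import *
import go
ims=[]
for n,r in(("top",(270,360,150,250)),("side",(210,300,190,290))):
    im=vision.capture(n)[:,:,::-1]; im=cv2.resize(im,None,fx=4,fy=4,interpolation=cv2.INTER_CUBIC)
    c=im[r[2]*4:r[3]*4,r[0]*4:r[1]*4]; ims.append(cv2.resize(c,(400,444)))
cv2.imwrite("pics/c2.png",np.hstack(ims)); go.show([.5385,-.0672,.06],.252)
```

```text
clock 6.53 pos [ 0.5373 -0.0712  0.1112] yaw 0.247 tilt [-0.0004  0.0002] F [-0.4 -0.3 -2.4] | tool shift mm [-2.1  3.5 51.2] norm 51 turn z -0.005 w 0.0491 q [-0.4   0.38  0.56  1.93 -0.26  0.9   2.11]
```

View pics/c2.png

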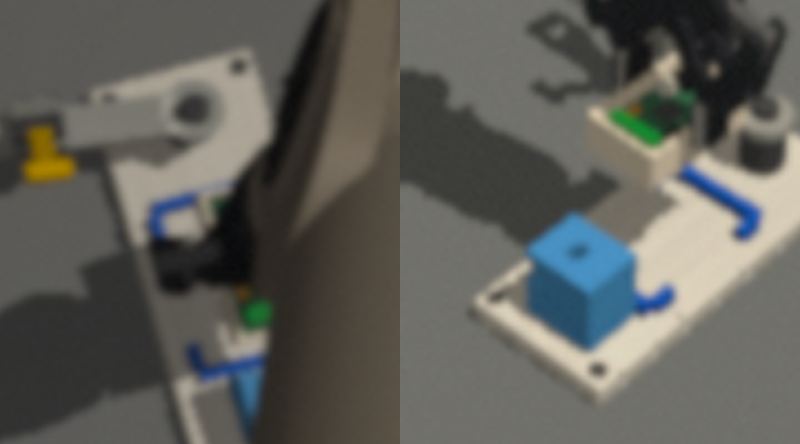

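The module hangs level over the nest, between the end guides in both views. I shift by a few mm and lower it.

apply_moves --steps '[-2, 4, 20, 0, 0, 0, 0, 0, 25, 0, 0, 0, 0, 0, 20, 0, 0, 0, 0, 0, 10, 0, 0, 0, 0, 0, 7, 0, 0, 0, 0, 0, 4, 0, 0, 0, 0, 0, 0, 0, 0, 0]'

```text
clock: 7.12
position: [0.5387, -0.0668, 0.0251]
tcp_rot: [0.39, -3.117, 0.0]
force: [0.2, -0.0, -1.8]
gripper_width: 0.0491
grip_force: 32.5
```

```bash
python3 go.py .5385 -.0672 .024 .252
```

```text
clock 7.12 pos [ 0.5387 -0.0668  0.0251] yaw 0.249 tilt [-0.0002 -0.0001] F [ 0.2 -0.  -1.8] | tool shift mm [ 0.3 -0.4  1.1] norm 1 turn z -0.003 w 0.0491 q [-0.34  0.51  0.49  1.99 -0.35  0.73  2.18]
```

apply_moves --steps '[0, 0, 1.5, 0, 0, 0, 0, 0, 0, 0, 0, 0]'

```text
clock: 7.28
position: [0.5395, -0.0666, 0.0246]
tcp_rot: [-0.391, 3.115, -0.0]
force: [-0.1, -0.1, -2.5]
gripper_width: 0.0491
grip_force: 32.5
```

apply_moves --steps '[0, 0, 0, 0, 0, 0, 0, 0, 0, 0, 0, 0, 0, 0, 0, 0, 0, 0, 0, 0, 0, 0, 0, 0, 0, 0, -20, 0, 0, 0, 0, 0, -30, 0, 0, 0, 0, 0, -40, 0, 0, 0, 0, 0, -40, 0, 0, 0, 0, 0, 0, 0, 0, 0]' --fingers 66

```text
clock: 8.03
position: [0.5441, -0.0677, 0.1615]
tcp_rot: [-0.389, 3.103, -0.002]
force: [1.0, -1.1, -0.2]
gripper_width: 0.0661
grip_force: 0.0
```

```bash
python3 go.py .608 .0877 .16
```

```text
clock 8.03 pos [ 0.5441 -0.0677  0.1615] yaw 0.250 tilt [0.0145 0.0004] F [ 1.  -1.1 -0.2] | tool shift mm [-100.3  134.8    2.5] norm 168 turn z 0.000 w 0.0661 q [-0.44  0.32  0.59  1.89 -0.22  0.98  2.07]
```

```bash
cat > plan.py <<'E'
from h import *
def plan(wps,pos=None,ph=None):
    """wps: (x,y,z,yaw,nrows); prints rows in tool frame; yaw unwrapped near ph"""
    s=bot.get_state(); r=R.from_rotvec(s["tcp_rot"]).as_matrix(); y=r[:,1]
    p=np.array(s["position"] if pos is None else pos); f=np.arctan2(-y[0],y[1]) if ph is None else ph
    print("from",np.round(p,4),"yaw %.3f"%f,"q7 %.2f"%s["joint_pos"][6]); out=[]
    for x,yy,z,w,n in wps:
        dp=(np.array([x,yy,z])-p)/n; dw=(w-f)/n
        for i in range(n):
            c,sn=np.cos(f),np.sin(f)
            out.append([round(-(dp[0]*c+dp[1]*sn)*1000,1),round((-dp[0]*sn+dp[1]*c)*1000,1),round(-dp[2]*1000,1),round(-dw,3)]); p=p+dp; f+=dw
    for i in range(0,len(out),12): print([v for o in out[i:i+12] for v in (*o[:3],0,0,o[3])])
E
python3 - <<'E'
from plan import *
plan([(.56,-.03,.19,.5,2),(.609,.086,.19,1.737,10),(.609,.086,.13,1.737,3)])
E
```

```text
from [ 0.5441 -0.0677  0.1615] yaw 0.250 q7 2.07
[np.float64(-12.4), np.float64(16.3), np.float64(-14.3), 0, 0, np.float64(-0.125), np.float64(-14.3), np.float64(14.6), np.float64(-14.3), 0, 0, np.float64(-0.125), np.float64(-9.9), np.float64(7.8), np.float64(-0.0), 0, 0, np.float64(-0.124), np.float64(-10.8), np.float64(6.6), np.float64(-0.0), 0, 0, np.float64(-0.124), np.float64(-11.5), np.float64(5.2), np.float64(-0.0), 0, 0, np.float64(-0.124), np.float64(-12.0), np.float64(3.7), np.float64(-0.0), 0, 0, np.float64(-0.124), np.float64(-12.4), np.float64(2.2), np.float64(-0.0), 0, 0, np.float64(-0.124), np.float64(-12.6), np.float64(0.7), np.float64(-0.0), 0, 0, np.float64(-0.124), np.float64(-12.6), np.float64(-0.9), np.float64(-0.0), 0, 0, np.float64(-0.124), np.float64(-12.4), np.float64(-2.4), np.float64(-0.0), 0, 0, np.float64(-0.124), np.float64(-12.0), np.float64(-3.9), np.float64(-0.0), 0, 0, np.float64(-0.124), np.float64(-11.4), np.float64(-5.4), np.float64(-0.0), 0, 0, np.float64(-0.124)]
[np.float64(-0.0), np.float64(0.0), np.float64(20.0), 0, 0, np.float64(-0.0), np.float64(-0.0), np.float64(0.0), np.float64(20.0), 0, 0, np.float64(-0.0), np.float64(-0.0), np.float64(0.0), np.float64(20.0), 0, 0, np.float64(-0.0)]
```

apply_moves --steps '[-12.4, 16.3, -14, 0, 0, -0.124, -14.3, 14.6, -14, 0, 0, -0.124, -10, 7.8, 0, 0, 0, -0.124, -10.8, 6.6, 0, 0, 0, -0.124, -11.5, 5.2, 0, 0, 0, -0.124, -12, 3.7, 0, 0, 0, -0.124, -12.4, 2.2, 0, 0, 0, -0.124, -12.6, 0.7, 0, 0, 0, -0.124, -12.6, -0.9, 0, 0, 0, -0.124, -12.4, -2.4, 0, 0, 0, -0.124, -12, -4, 0, 0, 0, -0.124, -11.4, -5.4, 0, 0, 0, -0.124]' --fingers 45

```text
clock: 9.03
position: [0.5989, 0.0789, 0.1783]
tcp_rot: [2.294, -2.135, -0.005]
force: [0.5, 0.6, -2.0]
gripper_width: 0.0449
grip_force: 0.0
```

```bash
sed -i 's/print(\[v for o/print([float(v) for o/' plan.py; python3 go.py .609 .086 .125 1.737
python3 - <<'E'
from h import *
ims=[]
for n,r in(("top",(220,350,130,270)),("side",(200,330,160,300))):
    im=vision.capture(n)[:,:,::-1]; im=cv2.resize(im,None,fx=4,fy=4,interpolation=cv2.INTER_CUBIC)
    q=(proj(n,[.609,.086,.104])+.5)*4; cv2.drawMarker(im,tuple(int(v) for v in q),(255,0,255),0,14)
    c=im[r[2]*4:r[3]*4,r[0]*4:r[1]*4]; ims.append(cv2.resize(c,(400,430)))
cv2.imwrite("pics/c3.png",np.hstack(ims))
E
```

```text
clock 9.03 pos [0.5989 0.0789 0.1783] yaw 1.643 tilt [-0.0079 -0.0038] F [ 0.5  0.6 -2. ] | tool shift mm [ -6.5 -11.   53.2] norm 55 turn z -0.094 w 0.0449 q [-0.03  0.37 -0.22  1.7   0.09  1.09  2.93]
```

View pics/c3.png

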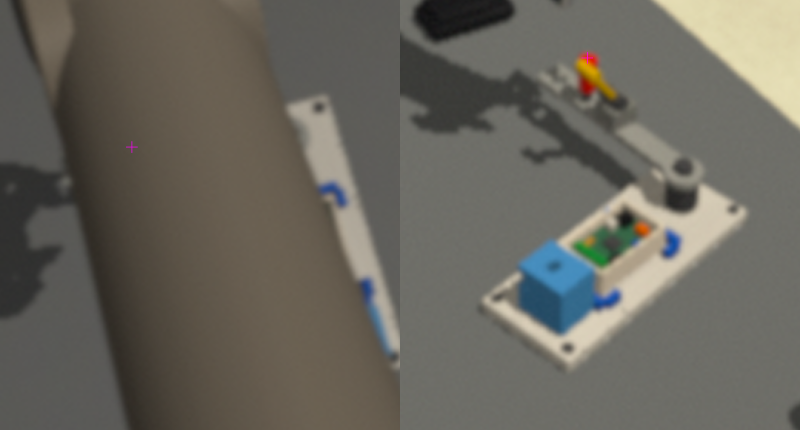

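The module lies flat in the nest. Joint 7 is at 2.93, against its 2.94 limit, so I turn back the other way for the equivalent grasp.

apply_moves --steps '[0, 0, 0, 0, 0, 0.124, 0, 0, 0, 0, 0, 0.124, 0, 0, 0, 0, 0, 0.124, 0, 0, 0, 0, 0, 0.124, 0, 0, 0, 0, 0, 0.124, 0, 0, 0, 0, 0, 0.124, 0, 0, 0, 0, 0, 0.124, 0, 0, 0, 0, 0, 0.124, 0, 0, 0, 0, 0, 0.124, 0, 0, 0, 0, 0, 0.124, 0, 0, 0, 0, 0, 0.124, 0, 0, 0, 0, 0, 0.124]'

```text
clock: 10.13
position: [0.5988, 0.0758, 0.1782]
tcp_rot: [0.218, -3.125, 0.007]
force: [-0.1, 0.5, -0.2]
gripper_width: 0.0452
grip_force: 0.0
```

apply_moves --steps '[0, 0, 0, 0, 0, 0.124, 0, 0, 0, 0, 0, 0.124, 0, 0, 0, 0, 0, 0.124, 0, 0, 0, 0, 0, 0.124, 0, 0, 0, 0, 0, 0.124, 0, 0, 0, 0, 0, 0.124, 0, 0, 0, 0, 0, 0.124, 0, 0, 0, 0, 0, 0.124, 0, 0, 0, 0, 0, 0.124, 0, 0, 0, 0, 0, 0.124, 0, 0, 0, 0, 0, 0.124, 0, 0, 0, 0, 0, 0.124]'

```text
clock: 11.13
position: [0.5989, 0.076, 0.1787]
tcp_rot: [-1.96, -2.452, 0.013]
force: [0.0, 0.3, 0.2]
gripper_width: 0.0451
grip_force: 0.0
```

```bash
python3 go.py .609 .086 .125 1.737
```

```text
clock 11.13 pos [0.5989 0.076  0.1787] yaw -1.349 tilt [-0.0074 -0.0047] F [0.  0.3 0.2] | tool shift mm [ 7.7 12.5 53.5] norm 56 turn z 0.056 w 0.0451 q [-0.47  0.38  0.36  1.71 -0.15  1.08  0.15]
```

apply_moves --steps '[4, 6, 0, 0, 0, 0.056, 4, 6, 10, 0, 0, 0, 0, 0, 20, 0, 0, 0, 0, 0, 23, 0, 0, 0, 0, 0, 22, 0, 0, 0, 0, 0, 22, 0, 0, 0, 0, 0, 0, 0, 0, 0, 0, 0, 0, 0, 0, 0]'

```text
clock: 11.8
position: [0.6071, 0.0868, 0.0797]
tcp_rot: [-2.014, -2.404, 0.018]
force: [0.5, 0.3, 0.7]
gripper_width: 0.0449
grip_force: 0.0
```

apply_moves --steps '[0, 0, 0, 0, 0, 0, 0, 0, 0, 0, 0, 0, 0, 0, 0, 0, 0, 0, 0, 0, 0, 0, 0, 0, 0, 0, 0, 0, 0, 0, 0, 0, 0, 0, 0, 0, 0, 0, 0, 0, 0, 0]' --fingers 15 --newtons 20

```text
clock: 12.38
position: [0.6093, 0.0876, 0.0824]
tcp_rot: [-2.015, -2.406, 0.009]
force: [-1.2, -0.2, 6.3]
gripper_width: 0.0172
grip_force: 21.1
```

```bash
python3 go.py .609 .086 .08 1.737
```

```text
clock 12.38 pos [0.6093 0.0876 0.0824] yaw -1.395 tilt [-0.0062 -0.0025] F [-1.2 -0.2  6.3] | tool shift mm [-1.5 -0.5  2.4] norm 3 turn z 0.010 w 0.0172 q [-0.46  0.51  0.32  1.77 -0.2   0.9   0.13]
```

The knob is gripped. Now I swing along the arc.

apply_moves --steps '[-0.2, -6.5, 0, 0, 0, -0.05, -0.2, -6.5, 0, 0, 0, -0.05, -0.6, -13, 0, 0, 0, -0.1, -0.6, -13, 0, 0, 0, -0.1, -0.6, -13, 0, 0, 0, -0.1, -0.6, -13, 0, 0, 0, -0.1, -0.6, -13, 0, 0, 0, -0.1, -0.6, -13, 0, 0, 0, -0.1, -0.6, -13, 0, 0, 0, -0.1, -0.6, -13, 0, 0, 0, -0.1, -0.6, -13, 0, 0, 0, -0.1, 0, 0, 0, 0, 0, 0]'

```text
clock: 13.38
position: [0.5071, 0.0087, 0.0824]
tcp_rot: [-0.611, -3.068, 0.008]
force: [-7.2, 2.6, 8.9]
gripper_width: 0.0173
grip_force: 21.4
```

```bash
cat > knob.py <<'E'
from h import *
F=np.array([.5385,-.0672]);th=.252
p=bot.get_state()["position"][:2]; c,s=np.cos(th),np.sin(th); f=np.array([[c,s],[-s,c]])@(p-F)*1000
r=np.array([95,0])-f; print("fixture xy",np.round(f,1),"a %.3f r %.1f"%(np.arctan2(f[1],95-f[0]),np.hypot(*r)))
E
python3 knob.py; python3 go.py .5 0 .08 .252
```

```text
fixture xy [-11.5  81.3] a 0.652 r 134.0
clock 13.38 pos [0.5071 0.0087 0.0824] yaw -0.393 tilt [-0.0144 -0.0022] F [-7.2  2.6  8.9] | tool shift mm [  3.2 -10.7   2.5] norm 11 turn z -0.645 w 0.0173 q [-0.21  0.33  0.13  2.02 -0.06  0.81  1.13]
```

apply_moves --steps '[0.2, -13, 0, 0, 0, -0.1, 0.2, -13, 0, 0, 0, -0.1, -0.4, -13, 0, 0, 0, -0.1, -0.4, -13, 0, 0, 0, -0.1, -0.4, -13, 0, 0, 0, -0.1, 0, 0, 0, 0, 0, 0]'

```text
clock: 13.88
position: [0.4978, -0.056, 0.0824]
tcp_rot: [0.163, -3.127, 0.006]
force: [-3.5, -2.1, 2.9]
gripper_width: 0.0168
grip_force: 20.9
```

```bash
python3 knob.py; python3 go.py .5 0 .08 .252
```

```text
fixture xy [-36.6  21. ] a 0.158 r 133.3
clock 13.88 pos [ 0.4978 -0.056   0.0824] yaw 0.104 tilt [-0.0104 -0.0042] F [-3.5 -2.1  2.9] | tool shift mm [-8.1 55.4  2.1] norm 56 turn z -0.148 w 0.0168 q [-0.03  0.31  0.06  2.03 -0.02  0.81  1.72]
```

Remaining about 0.15 rad (20 mm); slow approach to the stop.

apply_moves --steps '[-0.2, -6, 0, 0, 0, -0.046, -0.1, -6, 0, 0, 0, -0.046, 0, -4, 0, 0, 0, -0.03, 0, -3, 0, 0, 0, -0.02, 0, -3, 0, 0, 0, 0, 0, -2, 0, 0, 0, 0, 0, 0, 0, 0, 0, 0]'

```text
clock: 14.47
position: [0.502, -0.0771, 0.0824]
tcp_rot: [0.383, -3.106, 0.003]
force: [-5.1, -0.9, 5.7]
gripper_width: 0.0169
grip_force: 21.1
```

```bash
python3 knob.py; python3 go.py .5 0 .08 .252
```

```text
fixture xy [-37.8  -0.4] a -0.003 r 132.8
clock 14.47 pos [ 0.502  -0.0771  0.0824] yaw 0.245 tilt [-0.012  -0.0035] F [-5.1 -0.9  5.7] | tool shift mm [-16.8  75.2   2.1] norm 77 turn z -0.007 w 0.0169 q [ 0.03  0.33  0.04  2.02 -0.01  0.81  1.89]
```

apply_moves --steps '[0, -1.5, 0, 0, 0, 0, 0, -1.5, 0, 0, 0, 0, 0, 0, 0, 0, 0, 0]'

```text
clock: 14.72
position: [0.5026, -0.0788, 0.0824]
tcp_rot: [0.384, -3.105, 0.001]
force: [-6.5, 1.6, 6.0]
gripper_width: 0.0174
grip_force: 21.2
```

```bash
python3 knob.py; python3 go.py .5 0 .08 .252
```

```text
fixture xy [-37.6  -2.3] a -0.017 r 132.7
clock 14.72 pos [ 0.5026 -0.0788  0.0824] yaw 0.246 tilt [-0.0123 -0.0022] F [-6.5  1.6  6. ] | tool shift mm [-16.7  77.1   2.2] norm 79 turn z -0.006 w 0.0174 q [ 0.04  0.33  0.04  2.01 -0.01  0.81  1.9 ]
```

apply_moves --steps '[0, -2, 0, 0, 0, 0, 0, -2, 0, 0, 0, 0, 0, 0, 0, 0, 0, 0]'

```text
clock: 14.97
position: [0.5026, -0.0789, 0.0823]
tcp_rot: [0.386, -3.103, -0.007]
force: [-8.0, 8.1, 10.0]
gripper_width: 0.017
grip_force: 21.7
```

apply_moves --steps '[0, 0, 0, 0, 0, 0, 0, 0, 0, 0, 0, 0]'

```text
clock: 15.13
position: [0.5026, -0.0789, 0.0823]
tcp_rot: [0.386, -3.103, -0.006]
force: [-8.5, 8.8, 9.7]
gripper_width: 0.0172
grip_force: 21.6
```

```bash
python3 knob.py; python3 go.py .5 0 .08 .252
```

```text
fixture xy [-37.7  -2.4] a -0.018 r 132.7
clock 15.13 pos [ 0.5026 -0.0789  0.0823] yaw 0.248 tilt [-0.015   0.0021] F [-8.5  8.8  9.7] | tool shift mm [-16.8  77.1   2.5] norm 79 turn z -0.004 w 0.0172 q [ 0.04  0.33  0.04  2.01 -0.02  0.82  1.91]
```

The bar is at its stop, with about 10 N and no further movement. I release and rise.

apply_moves --steps '[0, 2, 0, 0, 0, 0, 0, 0, 0, 0, 0, 0, 0, 0, 0, 0, 0, 0, 0, 0, -10, 0, 0, 0, 0, 0, -25, 0, 0, 0, 0, 0, -35, 0, 0, 0, 0, 0, -35, 0, 0, 0, 0, 0, 0, 0, 0, 0]' --fingers 45

```text
clock: 15.8
position: [0.5108, -0.0825, 0.1949]
tcp_rot: [-0.385, 3.113, -0.008]
force: [1.3, -0.1, 0.1]
gripper_width: 0.0451
grip_force: 0.0
```

```bash
python3 go.py .446 .2855 .13 .25
python3 - <<'E'
from plan import *
plan([(.446,.2855,.18,.25,11)])
E
```

```text
clock 15.80 pos [ 0.5108 -0.0825  0.1949] yaw 0.246 tilt [ 0.0056 -0.0046] F [ 1.3 -0.1  0.1] | tool shift mm [-26.5 373.1  62.9] norm 379 turn z -0.004 w 0.0451 q [ 0.03  0.19  0.05  1.9  -0.01  1.04  1.9 ]
from [ 0.5108 -0.0825  0.1949] yaw 0.246 q7 1.90
[-2.4, 33.9, 1.4, 0.0, 0.0, -0.0, -2.4, 33.9, 1.4, 0.0, 0.0, -0.0, -2.5, 33.9, 1.4, 0.0, 0.0, -0.0, -2.5, 33.9, 1.4, 0.0, 0.0, -0.0, -2.5, 33.9, 1.4, 0.0, 0.0, -0.0, -2.5, 33.9, 1.4, 0.0, 0.0, -0.0, -2.5, 33.9, 1.4, 0.0, 0.0, -0.0, -2.5, 33.9, 1.4, 0.0, 0.0, -0.0, -2.5, 33.9, 1.4, 0.0, 0.0, -0.0, -2.5, 33.9, 1.4, 0.0, 0.0, -0.0, -2.6, 33.9, 1.4, 0.0, 0.0, -0.0]
```

apply_moves --steps '[-2.5, 34, 1.5, 0, 0, 0, -2.5, 34, 1.5, 0, 0, 0, -2.5, 34, 1.5, 0, 0, 0, -2.5, 34, 1.5, 0, 0, 0, -2.5, 34, 1.5, 0, 0, 0, -2.5, 34, 1.5, 0, 0, 0, -2.5, 34, 1.5, 0, 0, 0, -2.5, 34, 1.5, 0, 0, 0, -2.5, 34, 1.5, 0, 0, 0, -2.5, 34, 1.5, 0, 0, 0, -2.5, 34, 1.5, 0, 0, 0, 0, 0, 0, 0, 0, 0]'

```text
clock: 16.8
position: [0.4381, 0.2962, 0.1709]
tcp_rot: [0.401, -3.108, -0.006]
force: [-0.7, 0.9, -0.4]
gripper_width: 0.0446
grip_force: 0.0
```

```bash
cat > hole.py <<'E'
from fit import *
np.set_printoptions(precision=4,suppress=True)
res={};ims=[]
for n,g in (("top",None),("side",None)):
    im=up(n); h,s,v=hsv(im); cv2.imwrite(f"/tmp/{n}1.png",im[:,:,::-1])
    c=(proj(n,[.4647,-.0879,.066])+.5)*S-.5; c=c.astype(int); w=10*S//2+8
    sub=v[c[1]-w:c[1]+w,c[0]-w:c[0]+w].astype(float); wt=np.clip(np.percentile(sub,60)-25-sub,0,None)
    k,l,st,cc=cv2.connectedComponentsWithStats((wt>0).astype(np.uint8)); 
    i=min(range(1,k),key=lambda i:np.hypot(*(cc[i]-w))-.02*st[i,4]); m=wt*(l==i); yy,xx=np.mgrid[:2*w,:2*w]
    px=(np.array([(xx*m).sum()/m.sum()+c[0]-w,(yy*m).sum()/m.sum()+c[1]-w])+.5)/S-.5
    print(n,"hole px",px,"area",st[i,4],"->",atz(n,px,.066)); res[n]=px
    q=(px+.5)*S; b=im[:,:,::-1].copy(); cv2.drawMarker(b,tuple(int(t) for t in q),(255,0,255),0,8); o=70*2
    ims.append(cv2.resize(b[c[1]-o:c[1]+o,c[0]-o:c[0]+o],(400,400)))
print(tri(res["top"],res["side"]))
for n in("top","side"):
    im=cv2.imread(f"/tmp/{n}1.png")[:,:,::-1].copy();h,s,v=hsv(im)
    print(n,[(np.round(c,1).tolist(),int(a)) for c,a in cent((h>5)&(h<14)&(s>190)&(v>100))])
cv2.imwrite("pics/c4.png",np.hstack(ims))
E
python3 hole.py; python3 go.py .446 .2855 .1 .25
```

```text
top hole px [333.5041 239.7109] area 415 -> [ 0.4655 -0.0885  0.066 ]
side hole px [249.6903 246.2828] area 202 -> [ 0.4662 -0.0942  0.066 ]
(array([ 0.467 , -0.09  ,  0.0615]), np.float64(0.0031091093665796174))
top [([419.6, 88.6], 1467)]
side [([179.7, 170.7], 646), ([278.6, 234.6], 114), ([434.6, 255.9], 1548)]
clock 16.90 pos [0.4402 0.2891 0.1704] yaw 0.250 tilt [-0.0084 -0.0029] F [-0.6 -1.1  0.1] | tool shift mm [-5.3 -4.9 70.3] norm 71 turn z 0.000 w 0.0451 q [-0.47  0.25 -0.22  1.89  0.06  1.02  1.1 ]
```

View pics/c4.png

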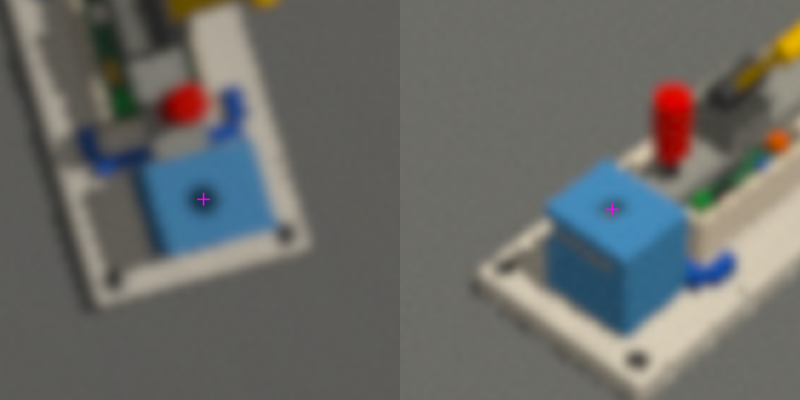

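The bar is closed with its tongue in the clevis, and the hole is near (0.466,-0.0887), agreeing with the bar stop. Now the pin: approach first.

apply_moves --steps '[-4, -1, 20, 0, -0.008, 0, -1, -2, 25, 0, 0, 0, 0, 0, 20, 0, 0, 0, 0, 0, 0, 0, 0, 0, 0, 0, 0, 0, 0, 0]'

```text
clock: 17.32
position: [0.4459, 0.2839, 0.1046]
tcp_rot: [0.383, -3.115, 0.005]
force: [-0.1, 1.0, -0.1]
gripper_width: 0.0451
grip_force: 0.0
```

```bash
python3 go.py .4455 .287 .057 .25
```

```text
clock 17.32 pos [0.4459 0.2839 0.1046] yaw 0.245 tilt [-0.0026 -0.0032] F [-0.1  1.  -0.1] | tool shift mm [-0.5  3.2 47.6] norm 48 turn z -0.005 w 0.0451 q [-0.47  0.33 -0.21  1.95  0.09  0.88  1.09]
```

apply_moves --steps '[-0.5, 3, 10, 0.002, -0.003, -0.005, 0, 0, 15, 0, 0, 0, 0, 0, 13, 0, 0, 0, 0, 0, 10, 0, 0, 0, 0, 0, 0, 0, 0, 0, 0, 0, 0, 0, 0, 0]'

```text
clock: 17.82
position: [0.4457, 0.289, 0.0572]
tcp_rot: [-0.395, 3.115, -0.004]
force: [-0.2, 0.9, 0.3]
gripper_width: 0.045
grip_force: 0.0
```

apply_moves --steps '[0, 0, 0, 0, 0, 0, 0, 0, 0, 0, 0, 0, 0, 0, 0, 0, 0, 0, 0, 0, 0, 0, 0, 0, 0, 0, 0, 0, 0, 0, 0, 0, 0, 0, 0, 0, 0, 0, 0, 0, 0, 0]' --fingers 10 --newtons 35

```text
clock: 18.4
position: [0.4469, 0.2873, 0.0581]
tcp_rot: [-0.393, 3.114, -0.007]
force: [0.6, -4.1, 6.6]
gripper_width: 0.0149
grip_force: 34.2
```

```bash
python3 go.py .4455 .287 .057 .25
```

```text
clock 18.40 pos [0.4469 0.2873 0.0581] yaw 0.251 tilt [ 0.0039 -0.0043] F [ 0.6 -4.1  6.6] | tool shift mm [1.4 0.1 1.1] norm 2 turn z 0.001 w 0.0149 q [-0.49  0.4  -0.2   1.98  0.12  0.78  1.06]
```

apply_moves --steps '[0, 0, -15, 0, 0, 0, 0, 0, -25, 0, 0, 0, 0, 0, -30, 0, 0, 0, 0, 0, -25, 0, 0, 0, 0, 0, 0, 0, 0, 0, 0, 0, 0, 0, 0, 0]'

```text
clock: 18.9
position: [0.4462, 0.2904, 0.1538]
tcp_rot: [-0.395, 3.111, -0.0]
force: [-0.0, 0.3, -1.3]
gripper_width: 0.0144
grip_force: 34.1
```

Run:
```python
from plan import *
plan([(.466,-.0887,.153,.251,11)])
```

```text
from [0.4462 0.2904 0.1538] yaw 0.253 q7 1.10
[6.9, -33.8, 0.1, 0.0, 0.0, 0.0, 6.9, -33.8, 0.1, 0.0, 0.0, 0.0, 6.9, -33.8, 0.1, 0.0, 0.0, 0.0, 6.9, -33.8, 0.1, 0.0, 0.0, 0.0, 6.9, -33.8, 0.1, 0.0, 0.0, 0.0, 6.8, -33.8, 0.1, 0.0, 0.0, 0.0, 6.8, -33.8, 0.1, 0.0, 0.0, 0.0, 6.8, -33.8, 0.1, 0.0, 0.0, 0.0, 6.8, -33.8, 0.1, 0.0, 0.0, 0.0, 6.8, -33.8, 0.1, 0.0, 0.0, 0.0, 6.8, -33.8, 0.1, 0.0, 0.0, 0.0]
```

apply_moves --steps '[4, -20, 0, 0, 0, 0, 7, -34, 0, 0, 0, 0, 7, -34, 0, 0, 0, 0, 7, -34, 0, 0, 0, 0, 7, -34, 0, 0, 0, 0, 7, -34, 0, 0, 0, 0, 7, -34, 0, 0, 0, 0, 7, -34, 0, 0, 0, 0, 7, -34, 0, 0, 0, 0, 7, -34, 0, 0, 0, 0, 6, -30, 0, 0, 0, 0, 3, -16, 0, 0, 0, 0]'

```text
clock: 19.9
position: [0.4632, -0.0941, 0.1517]
tcp_rot: [0.388, -3.117, 0.006]
force: [-0.5, -0.2, -0.2]
gripper_width: 0.0147
grip_force: 34.2
```

apply_moves --steps '[0, 0, 0, 0, 0, 0, 0, 0, 0, 0, 0, 0]'

```text
clock: 20.07
position: [0.4637, -0.0904, 0.1518]
tcp_rot: [0.392, -3.117, 0.003]
force: [-0.1, 0.5, 0.4]
gripper_width: 0.0147
grip_force: 34.2
```

```bash
python3 go.py .466 -.0887 .13 .252
```

```text
clock 20.07 pos [ 0.4637 -0.0904  0.1518] yaw 0.250 tilt [-0.0002 -0.0019] F [-0.1  0.5  0.4] | tool shift mm [-2.7  1.2 21.8] norm 22 turn z -0.002 w 0.0147 q [ 0.05  0.17  0.05  2.04 -0.01  0.94  1.93]
```

apply_moves --steps '[-2.5, 1, 10, 0, 0, 0, 0, 0, 12, 0, 0, 0, 0, 0, 0, 0, 0, 0, 0, 0, 0, 0, 0, 0]'

```text
clock: 20.4
position: [0.466, -0.0868, 0.1297]
tcp_rot: [0.4, -3.115, 0.003]
force: [0.3, -1.0, 0.4]
gripper_width: 0.0146
grip_force: 34.2
```

Run:
```python
from h import *
import go
go.show([.466,-.0887,.13],.252); p=bot.get_state()["position"]; ims=[]
for n,r in(("top",(305,365,210,270)),("side",(220,280,200,260))):
    im=vision.capture(n)[:,:,::-1]; im=cv2.resize(im,None,fx=6,fy=6,interpolation=cv2.INTER_CUBIC)
    for z,c in ((p[2]-.052,(255,0,255)),(p[2]-.012,(0,255,255)),(.066,(0,255,0))):
        q=(proj(n,[p[0],p[1],z])+.5)*6; cv2.drawMarker(im,tuple(int(v) for v in q),c,0,10)
    ims.append(cv2.resize(im[r[2]*6:r[3]*6,r[0]*6:r[1]*6],(400,400)))
cv2.imwrite("pics/c5.png",np.hstack(ims))
for n in("top","side"): print([(np.round(x["position"],1),round(x["p"],2)) for x in recognise("pin_tip",n)[:2]])
```

```text
clock 20.40 pos [ 0.466  -0.0868  0.1297] yaw 0.255 tilt [-0.0008 -0.0018] F [ 0.3 -1.   0.4] | tool shift mm [ 0.5 -1.8 -0.3] norm 2 turn z 0.003 w 0.0146 q [ 0.05  0.2   0.05  2.06 -0.01  0.89  1.93]
[]
[(array([264.6, 242.4]), 0.63), (array([216. , 161.4]), 0.4)]
```

View pics/c5.png

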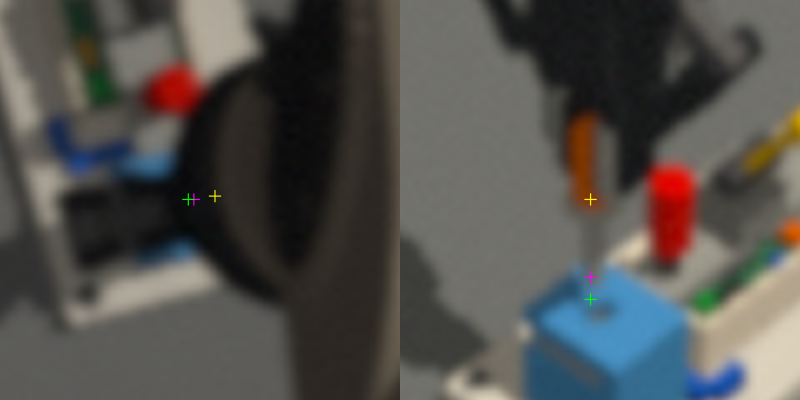

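The pin hangs straight just behind the hole in the side view: the foot of its axis is about 10 crop px left of and above the hole at (600,310). I shift by 2.5 mm and lower with force checks.

apply_moves --steps '[1, -2.5, 0, 0, 0, 0, 0, 0, 5, 0, 0, 0, 0, 0, 5, 0, 0, 0, 0, 0, 4, 0, 0, 0, 0, 0, 4, 0, 0, 0, 0, 0, 0, 0, 0, 0, 0, 0, 0, 0, 0, 0]'

```text
clock: 21.18
position: [0.4671, -0.0905, 0.1128]
tcp_rot: [-0.396, 3.114, -0.003]
force: [2.0, 2.6, -1.4]
gripper_width: 0.0151
grip_force: 34.6
```

```bash
python3 go.py .466 -.0895 .11 .252
```

```text
clock 21.18 pos [ 0.4671 -0.0905  0.1128] yaw 0.253 tilt [ 0.0029 -0.0017] F [ 2.   2.6 -1.4] | tool shift mm [0.8 1.2 2.8] norm 3 turn z 0.001 w 0.0151 q [ 0.06  0.22  0.05  2.07 -0.01  0.84  1.94]
```

apply_moves --steps '[-0.6, 0.9, 3, 0, 0, 0, 0, 0, 5, 0, 0, 0, 0, 0, 5, 0, 0, 0, 0, 0, 0, 0, 0, 0]'

```text
clock: 21.52
position: [0.4668, -0.09, 0.0989]
tcp_rot: [-0.396, 3.115, -0.004]
force: [3.2, 2.3, -1.8]
gripper_width: 0.0148
grip_force: 34.7
```

```bash
python3 go.py .466 -.0895 .078 .252
```

```text
clock 21.52 pos [ 0.4668 -0.09    0.0989] yaw 0.253 tilt [ 0.0015 -0.0023] F [ 3.2  2.3 -1.8] | tool shift mm [ 0.7  0.7 20.9] norm 21 turn z 0.001 w 0.0148 q [ 0.06  0.24  0.05  2.08 -0.01  0.81  1.94]
```

apply_moves --steps '[-1, 0.3, 4, 0, 0, 0, 0, 0, 5, 0, 0, 0, 0, 0, 5, 0, 0, 0, 0, 0, 4, 0, 0, 0, 0, 0, 2, 0, 0, 0, 0, 0, 0, 0, 0, 0]'

```text
clock: 22.02
position: [0.4674, -0.0898, 0.0793]
tcp_rot: [-0.396, 3.116, -0.004]
force: [0.3, 0.8, -1.1]
gripper_width: 0.0147
grip_force: 34.7
```

```bash
python3 go.py .466 -.0895 .078 .252
```

```text
clock 22.02 pos [ 0.4674 -0.0898  0.0793] yaw 0.253 tilt [ 0.0007 -0.0025] F [ 0.3  0.8 -1.1] | tool shift mm [1.3 0.6 1.3] norm 2 turn z 0.001 w 0.0147 q [ 0.06  0.27  0.05  2.1  -0.01  0.77  1.94]
```

Free so far; about 1–3 mm to go. I press until contact.

apply_moves --steps '[0, 0, 1, 0, 0, 0, 0, 0, 1, 0, 0, 0, 0, 0, 1, 0, 0, 0, 0, 0, 0, 0, 0, 0]'

```text
clock: 22.35
position: [0.4679, -0.0899, 0.0777]
tcp_rot: [-0.395, 3.115, -0.004]
force: [-0.8, 1.1, 6.0]
gripper_width: 0.0146
grip_force: 35.4
```

apply_moves --steps '[0, 0, 1, 0, 0, 0, 0, 0, 0, 0, 0, 0]'

```text
clock: 22.52
position: [0.4679, -0.09, 0.0776]
tcp_rot: [-0.395, 3.115, -0.004]
force: [-4.4, 1.7, 12.6]
gripper_width: 0.0144
grip_force: 36.2
```

The pin is seated: the flange height works out to about 65.5 mm, against a 66 mm clevis top. I release and rise.

apply_moves --steps '[0, 0, -1.5, 0, 0, 0, 0, 0, 0, 0, 0, 0, 0, 0, 0, 0, 0, 0, 0, 0, 0, 0, 0, 0, 0, 0, -10, 0, 0, 0, 0, 0, -25, 0, 0, 0, 0, 0, -35, 0, 0, 0, 0, 0, -35, 0, 0, 0, 0, 0, 0, 0, 0, 0]' --fingers 36

```text
clock: 23.27
position: [0.4724, -0.0902, 0.1896]
tcp_rot: [-0.394, 3.102, -0.009]
force: [1.0, 0.9, 0.2]
gripper_width: 0.0361
grip_force: 0.0
```

```bash
python3 go.py .5529 -.1032 .165 .252
python3 - <<'E'
from fit import *
for n in("top","side"):
    h,s,v=hsv(up(n)); print(n,[(np.round(c,1).tolist(),int(a)) for c,a in cent((h>20)&(h<30)&(s>190)&(v>80))],[(np.round(c,1).tolist(),int(a)) for c,a in cent((h>3)&(h<14)&(s>180)&(v>90))], "exp tip",proj(n,[.5525,-.0988,.133]),"exp grip",proj(n,[.467,-.0897,.086]))
E
```

```text
clock 23.27 pos [ 0.4724 -0.0902  0.1896] yaw 0.252 tilt [ 0.0153 -0.0038] F [1.  0.9 0.2] | tool shift mm [-74.3 -32.5  25.9] norm 85 turn z 0.000 w 0.0361 q [ 0.05  0.13  0.05  1.99 -0.01  1.01  1.93]
top [([458.8, 85.4], 1768), ([339.0, 202.3], 1220)] [([419.5, 88.7], 1654)] exp tip [342.85255794 200.45418879] exp grip [335.48005887 238.8644335 ]
side [([281.9, 217.0], 521), ([273.9, 223.1], 134), ([471.4, 281.9], 2032)] [([278.6, 234.6], 127), ([249.3, 239.7], 889), ([434.6, 255.9], 1621)] exp tip [280.92896852 215.35888639] exp grip [249.05945446 239.32492841]
```

apply_moves --steps '[-25, -11, 0, 0, 0, 0, -25, -11, 0, 0, 0, 0, -24, -10, 0, 0, 0, 0, 0, 0, 15, 0, 0, 0, 0, 0, 10, 0, 0, 0, 0, 0, 0, 0, 0, 0, 0, 0, 0, 0, 0, 0]' --fingers 0

```text
clock: 23.95
position: [0.5452, -0.1019, 0.156]
tcp_rot: [0.395, -3.114, 0.003]
force: [0.4, 0.4, 0.3]
gripper_width: 0.0002
grip_force: 0.0
```

```bash
python3 go.py .5529 -.1032 .150 .252
```

```text
clock 23.95 pos [ 0.5452 -0.1019  0.156 ] yaw 0.252 tilt [-0.0025 -0.0021] F [0.4 0.4 0.3] | tool shift mm [-7.1 -3.2  6. ] norm 10 turn z 0.000 w 0.0002 q [ 0.06  0.3   0.06  1.85 -0.02  0.99  1.95]
```

Now I push down along the lever's arc (y outward, z down).

apply_moves --steps '[-4, -2, 6, 0, 0, 0, -3, -2, 8, 0, 0, 0, 0, -4, 5, 0, 0, 0, 0, -4, 5, 0, 0, 0, 0, -4, 5, 0, 0, 0, 0, -3, 5, 0, 0, 0, 0, -3, 5, 0, 0, 0, 0, -2, 5, 0, 0, 0, 0, -2, 5, 0, 0, 0, 0, -1, 5, 0, 0, 0, 0, 0, 0, 0, 0, 0]'

```text
clock: 24.87
position: [0.5602, -0.1267, 0.1026]
tcp_rot: [0.395, -3.116, 0.004]
force: [-0.8, -0.0, 0.5]
gripper_width: 0.0002
grip_force: 0.0
```

```bash
python3 knob.py; python3 go.py .559 -.127 .091 .252
```

```text
fixture xy [  6.2 -63. ] a -0.617 r 108.9
clock 24.87 pos [ 0.5602 -0.1267  0.1026] yaw 0.252 tilt [ 0.     -0.0023] F [-0.8 -0.   0.5] | tool shift mm [ 1.3  0.  11.6] norm 12 turn z 0.000 w 0.0002 q [ 0.1   0.4   0.06  1.86 -0.03  0.89  1.99]
```

apply_moves --steps '[0, 1, 4, 0, 0, 0, 0, 1, 4, 0, 0, 0, 0, 0, 2, 0, 0, 0, 0, 0, 0, 0, 0, 0]'

```text
clock: 25.2
position: [0.5604, -0.1245, 0.0936]
tcp_rot: [-0.396, 3.115, -0.004]
force: [-0.5, -0.3, -0.6]
gripper_width: -0.0001
grip_force: 0.0
```

```bash
python3 go.py .559 -.127 .091 .252
python3 - <<'E'
from h import *
ims=[]
for n,r in(("top",(300,380,170,250)),("side",(230,310,190,270))):
    im=vision.capture(n)[:,:,::-1]; im=cv2.resize(im,None,fx=5,fy=5,interpolation=cv2.INTER_CUBIC)
    ims.append(im[r[2]*5:r[3]*5,r[0]*5:r[1]*5])
cv2.imwrite("pics/c6.png",np.hstack(ims))
E
```

```text
clock 25.20 pos [ 0.5604 -0.1245  0.0936] yaw 0.253 tilt [ 0.0017 -0.0026] F [-0.5 -0.3 -0.6] | tool shift mm [ 2.  -2.   2.6] norm 4 turn z 0.001 w -0.0001 q [ 0.1   0.41  0.06  1.86 -0.03  0.87  1.99]
```

View pics/c6.png

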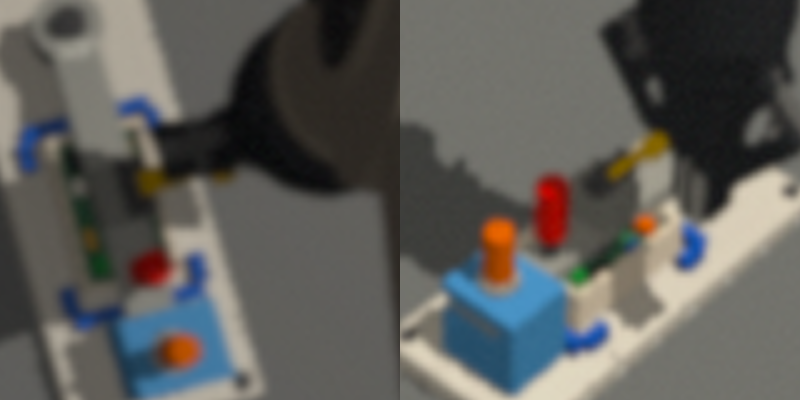

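Run:
```python
from fit import *
np.set_printoptions(precision=4,suppress=True)
def fx(p): c,s=np.cos(.252),np.sin(.252); return np.array([[c,s],[-s,c]])@(np.array(p[:2])-[.5391,-.0696])*1000
for z in (.085,.11,.133): 
    for px in ([345,205],[330,206]): p=atz("top",px,z); print("top",px,z,p,fx(p))
for z in (.12,.133): p=atz("side",[281,219],z); print("side",z,p,fx(p))
print(tri([345,205],[281,218.5]))
p=bot.get_state()["position"]; print("tcp proj",proj("top",p),proj("side",p),fx(p))
for q in("lever_tip","lever_pivot"): print(q,[[(np.round(x["position"],1),round(x["p"],2)) for x in recognise(q,n)[:2]] for n in("top","side")])
```

```text
top [345, 205] 0.085 [ 0.5482 -0.1134  0.085 ] [ -2.0924 -44.6698]
top [330, 206] 0.085 [ 0.5452 -0.0775  0.085 ] [ 3.8917 -9.188 ]
top [345, 205] 0.11 [ 0.5451 -0.1082  0.11  ] [ -3.8476 -38.9091]
top [330, 206] 0.11 [ 0.5421 -0.0734  0.11  ] [ 1.9623 -4.4598]
top [345, 205] 0.133 [ 0.5422 -0.1035  0.133 ] [ -5.4624 -33.6092]
top [330, 206] 0.133 [ 0.5393 -0.0697  0.133 ] [ 0.1873 -0.11  ]
side 0.12 [ 0.5537 -0.0984  0.12  ] [  6.9966 -31.5546]
side 0.133 [ 0.5452 -0.1099  0.133 ] [ -4.0823 -40.5169]
(array([ 0.5451, -0.1054,  0.1304]), np.float64(0.005664645299468179))
tcp proj [350.4012 199.471 ] [288.6585 231.9709] [  7.1094 -58.5459]
lever_tip [[(array([326.4, 207.5]), 0.61), (array([321.7, 201. ]), 0.49)], [(array([266.1, 228.5]), 0.27)]]
lever_pivot [[(array([318.6, 199.4]), 0.92)], [(array([268.6, 230.8]), 0.69), (array([194.5, 149.3]), 0.21)]]
```

The lever is still up at about z 0.13. The fingers passed outside its roller, so I raise, move about 29 mm inboard and redo it.

apply_moves --steps '[0, -3, -15, 0, 0, 0, 0, 0, -25, 0, 0, 0, 0, 0, -27, 0, 0, 0, 0, 0, 0, 0, 0, 0, 2, 11, 0, 0, 0, 0, 2, 11, 0, 0, 0, 0, 0, 10, 0, 0, 0, 0, 0, 0, 0, 0, 0, 0]'

```text
clock: 26.17
position: [0.5476, -0.0934, 0.1594]
tcp_rot: [0.403, -3.115, 0.0]
force: [-0.3, 0.2, -0.4]
gripper_width: 0.0002
grip_force: 0.0
```

```bash
python3 go.py .5492 -.097 .145 .252
```

```text
clock 26.17 pos [ 0.5476 -0.0934  0.1594] yaw 0.257 tilt [-0.0011 -0.0003] F [-0.3  0.2 -0.4] | tool shift mm [-0.6 -3.9 14.4] norm 15 turn z 0.005 w 0.0002 q [ 0.05  0.3   0.05  1.85 -0.02  1.    1.94]
```

Descend in small steps, looking for contact.

apply_moves --steps '[-1, -4, 8, 0, 0, 0, 0, 0, 6, 0, 0, 0, 0, 0, 4, 0, 0, 0, 0, 0, 4, 0, 0, 0, 0, 0, 0, 0, 0, 0]'

```text
clock: 26.58
position: [0.5504, -0.1015, 0.1372]
tcp_rot: [0.394, -3.116, 0.004]
force: [-0.2, -0.6, -0.3]
gripper_width: 0.0005
grip_force: 0.0
```

```bash
python3 go.py .5492 -.097 .13 .252
```

```text
clock 26.58 pos [ 0.5504 -0.1015  0.1372] yaw 0.252 tilt [-0.0005 -0.0025] F [-0.2 -0.6 -0.3] | tool shift mm [0.1 4.7 7.2] norm 9 turn z -0.000 w 0.0005 q [ 0.06  0.33  0.05  1.86 -0.02  0.95  1.94]
```

apply_moves --steps '[0, 4, 0, 0, 0, 0, 0, 0, 3, 0, 0, 0, 0, 0, 3, 0, 0, 0, 0, 0, 3, 0, 0, 0, 0, 0, 0, 0, 0, 0]'

```text
clock: 27.0
position: [0.5515, -0.1002, 0.1309]
tcp_rot: [-0.393, 3.112, -0.011]
force: [0.1, -2.0, 3.5]
gripper_width: -0.0001
grip_force: 2.0
```

```bash
python3 go.py .5492 -.097 .13 .252
python3 - <<'E'
from h import *
ims=[]
for n,r in(("top",(300,380,170,250)),("side",(230,310,190,270))):
    im=vision.capture(n)[:,:,::-1]; im=cv2.resize(im,None,fx=5,fy=5,interpolation=cv2.INTER_CUBIC)
    q=(proj(n,bot.get_state()["position"])+.5)*5; cv2.drawMarker(im,tuple(int(v) for v in q),(255,0,255),0,10)
    ims.append(im[r[2]*5:r[3]*5,r[0]*5:r[1]*5])
cv2.imwrite("pics/c7.png",np.hstack(ims))
E
```

```text
clock 27.00 pos [ 0.5515 -0.1002  0.1309] yaw 0.251 tilt [ 0.0054 -0.0062] F [ 0.1 -2.   3.5] | tool shift mm [1.4 3.7 0.9] norm 4 turn z -0.001 w -0.0001 q [ 0.06  0.34  0.05  1.87 -0.02  0.93  1.94]
```

View pics/c7.png

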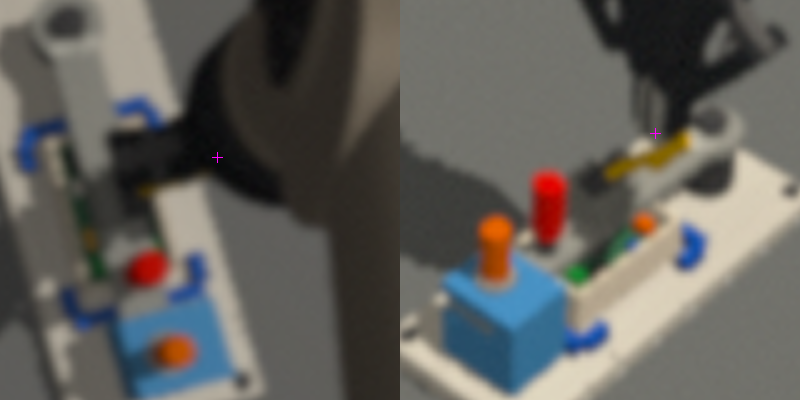

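The fingers now press on the lever, which is part way down. I continue down and outward.

apply_moves --steps '[0, -3, 4, 0, 0, 0, 0, -3, 4, 0, 0, 0, 0, -3, 4, 0, 0, 0, 0, -3, 4, 0, 0, 0, 0, -2, 4, 0, 0, 0, 0, -2, 4, 0, 0, 0, 0, -1, 4, 0, 0, 0, 0, 0, 0, 0, 0, 0]'

```text
clock: 27.77
position: [0.5538, -0.1138, 0.1005]
tcp_rot: [0.396, -3.116, 0.004]
force: [0.1, -0.2, -0.4]
gripper_width: -0.0003
grip_force: 0.0
```

```bash
python3 go.py .559 -.122 .091 .252
python3 - <<'E'
from fit import *
h,s,v=hsv(up("side")); print([(np.round(c,1).tolist(),int(a)) for c,a in cent((h>20)&(h<30)&(s>170)&(v>80))])
c,sn=np.cos(.252),np.sin(.252)
for t in (60,40,20,10,0):
    y,z=-4-55*np.cos(np.radians(t)),85+55*np.sin(np.radians(t)); y/=1000;x=.005
    print(t,proj("side",[.5391+c*x-sn*y,-.0696+sn*x+c*y,z/1000]).round(1))
E
```

```text
clock 27.77 pos [ 0.5538 -0.1138  0.1005] yaw 0.253 tilt [-0.0002 -0.0024] F [ 0.1 -0.2 -0.4] | tool shift mm [-3.  -9.2  9.5] norm 14 turn z 0.001 w -0.0003 q [ 0.08  0.38  0.05  1.88 -0.02  0.88  1.97]
[([281.3, 228.8], 1140), ([471.4, 281.9], 2164)]
60 [280.7 215.6]
40 [284.9 222.1]
20 [287.5 228.9]
10 [288.  232.1]
0 [288. 235.]
```

apply_moves --steps '[0, -4, 1, 0, 0, 0, 0, -4, 2, 0, 0, 0, 0, -1, 3, 0, 0, 0, 0, 0, 3, 0, 0, 0, 0, 0, 2, 0, 0, 0, 0, 0, 0, 0, 0, 0]'

```text
clock: 28.32
position: [0.5571, -0.1232, 0.0909]
tcp_rot: [-0.395, 3.115, -0.006]
force: [0.1, -0.8, 2.3]
gripper_width: -0.0001
grip_force: 0.9
```

```bash
python3 go.py .559 -.122 .091 .252
```

```text
clock 28.32 pos [ 0.5571 -0.1232  0.0909] yaw 0.252 tilt [ 0.0025 -0.0034] F [ 0.1 -0.8  2.3] | tool shift mm [-2.2  0.7 -0.1] norm 2 turn z 0.000 w -0.0001 q [ 0.1   0.4   0.06  1.87 -0.03  0.86  1.99]
```

apply_moves --steps '[0, 0, 1.5, 0, 0, 0, 0, 0, 1.5, 0, 0, 0, 0, 0, 0, 0, 0, 0]'

```text
clock: 28.57
position: [0.5579, -0.1237, 0.0899]
tcp_rot: [-0.395, 3.113, -0.007]
force: [-3.2, -1.4, 11.7]
gripper_width: -0.0001
grip_force: 6.1
```

apply_moves --steps '[0, 0, 1.5, 0, 0, 0, 0, 0, 0, 0, 0, 0]'

```text
clock: 28.73
position: [0.5587, -0.1244, 0.0895]
tcp_rot: [-0.394, 3.111, -0.009]
force: [-3.6, -1.9, 17.7]
gripper_width: -0.0
grip_force: 8.4
```

At the stop with 17.7 N. I retreat upward and check the result.

apply_moves --steps '[0, 0, -6, 0, 0, 0, 0, 0, -20, 0, 0, 0, 0, 0, -35, 0, 0, 0, 0, 0, -40, 0, 0, 0, 0, -40, -10, 0, 0, 0, 0, -40, 0, 0, 0, 0, 0, -40, 0, 0, 0, 0, 0, -40, 0, 0, 0, 0, 0, -20, 0, 0, 0, 0, 0, 0, 0, 0, 0, 0, 0, 0, 0, 0, 0, 0]'

```text
clock: 29.65
position: [0.6009, -0.2973, 0.1968]
tcp_rot: [-0.392, 3.117, -0.002]
force: [0.2, 1.0, 0.0]
gripper_width: -0.0001
grip_force: 0.0
```

```bash
python3 go.py .559 -.122 .091 .252
python3 - <<'E'
from h import *
ims=[]
for n,r in(("top",(290,370,165,265)),("side",(225,305,185,285))):
    im=vision.capture(n)[:,:,::-1]; im=cv2.resize(im,None,fx=5,fy=5,interpolation=cv2.INTER_CUBIC)
    ims.append(im[r[2]*5:r[3]*5,r[0]*5:r[1]*5])
cv2.imwrite("pics/c8.png",np.hstack(ims))
for q in("sensor","mouse","cap"): print(q,[[(np.round(x["position"],1),round(x["p"],2)) for x in recognise(q,n)[:1]] for n in("top","side")])
E
```

```text
clock 29.65 pos [ 0.6009 -0.2973  0.1968] yaw 0.250 tilt [ 0.0004 -0.0015] F [0.2 1.  0. ] | tool shift mm [ -2.8 180.4 105.5] norm 209 turn z -0.002 w -0.0001 q [ 0.3   0.46  0.13  1.53 -0.06  1.16  2.26]
sensor [[(array([419.5, 187.8]), 0.59)], [(array([348.7, 292.7]), 0.98)]]
mouse [[(array([171.3, 180.8]), 0.74)], [(array([219.5, 160.3]), 0.81)]]
cap [[(array([122.5, 193.3]), 0.68)], [(array([193.9, 149.4]), 0.46)]]
```

View pics/c8.png

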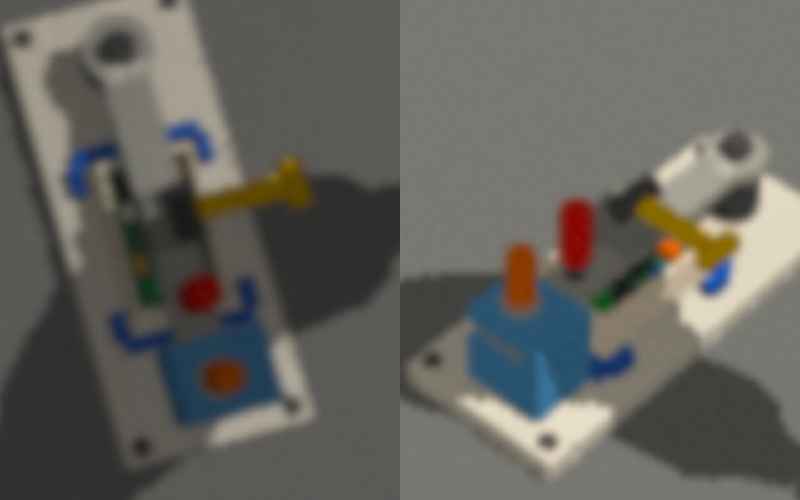

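The lever is level: its roller is at side px (289,234), against an expected (288,235). The pin is seated, the bar is closed, and the module is in the nest. Handing in.

```bash
python3 -c "
from station import bot
print(bot.job_done())"
```

```text
the job is handed in; nothing more can be done
None
```

I handed the job in at about 30 s with the module in the nest, the bar home in the clevis, the pin seated, the lever then fully lowered, and nothing seen moved among the bystanders; I viewed 11 pictures, one over the limit of 10.

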